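# Put the filed tool case away in the rack's empty bay

## Robot

A 6-joint arm with a two-finger parallel gripper is mounted at the origin on the work surface. World frame = base frame: x ahead of the robot, y to its left, z up, the work surface at z = 0. Lengths are in m, angles in degrees, forces in N, time in s.
With the tool pointing down it reaches from about 0.4 to 0.825 m from the base axis. Payload 7 kg.
Tool frame: the origin (TCP) lies on the centre line of the jaws, within the pads' length; the fingertips stand 19 mm ahead of it and the grasp point (between the pads) is the TCP (r.tips_ahead is the distance from the TCP to the fingertips, in m); z points along the fingers, y is the line along which they close (so a half turn about z gives the same grasp; the last joint's range is limited). The gripper opens to 88 mm and grips with 3 to 60 N. Pads are 19 mm wide; open, the fingers measure 130 mm over their backs; the gripper's body (78 mm by 193 mm) begins 47 mm behind the grasp point.
Start: joints at [89.674, 20.546, 0.682, 0, -70.136, -16.507], TCP at [0.195, 0.646, 0.246] pointing down, gripper open.
Joint ranges: [-176.03, 176.03], [-82.01, 121.73], [-58.28, 71.71], [-173.87, 95.51], [-174.79, -0.11], [-173.66, 173.66]. Speed limits (degrees/s): [136.94, 136.94, 172.46, 180, 180, 180].

## Interface

Orientations are given as [roll, pitch, yaw] about the fixed x, y, z axes, in that order (R = Rz(yaw) Ry(pitch) Rx(roll)).
In Python, from plant import r, viewer, close_job gives the robot as it stands. The module is installed in compiled form; this text tells all that it offers.
- The arm moves only by the tool arm_command, never from a script. Its arguments are lists of equal length, an entry for each row: "travel": the shift along the world's x, y, z scaled (see below), a list of three; "delta_rot": the turn, a rotation vector about the world's x, y, z scaled (see below), a list of three. In form: {"travel": [[dx, dy, dz], ...], "delta_rot": [[rx, ry, rz], ...]}. A call has 1 to 20 rows; each row is the pose to reach, as a shift and turn from the pose commanded when the call began; what a row does not reach only later rows make up. The controller multiplies each number of a shift by 0.5 m and each number of a turn by 90 degrees. A row lasts 1/8 s, in which the tool goes at most 62.5 mm and 10.7 degrees, less where a joint would pass 70% of its speed; a pose out of reach is approached as far as the arm can. A call with a number of a shift or a turn outside -1 to 1 is refused whole. A call with a gripper value outside its range is refused whole. "grip" is the opening, from 0 (shut) to 1 (fully open), set as the call begins (left out, the last holds). The fingers move at their own pace and stop on an object; "newtons" is the grip in N (left out, the last holds). Time passes only in rows, so rows that repeat a pose let the fingers close. It gives the time, the measured TCP pose, the force, the opening and the grip force at its end, in the units of the state.
- r.get_state(): the state, without advancing time (a new reading comes with each control period).
- viewer.capture(name): name is "scene" or "top" or "wrist"; returns a dict with "img" (420x560x3 uint8, red, green, blue), "camera_matrix" (3x3 intrinsics, pixels), "R" (3x3) and "t" (3): a world point X has camera coordinates R X + t; the wrist camera has in their place "mount" (4x4, takes a point from camera to tool coordinates, whose origin is the TCP and whose axes are the flange's). Camera axes: x right, y down, z forward; pixel columns grow to the right and rows downward; lengths in m; the calibration is good to about 2 mm. The wrist camera is an equidistant fisheye: a pixel r from the principal point sees the ray r / f radians off the axis. A picture is of the moment at which its call begins: read the wrist's pose just before it. There is no depth.
- close_job(): hands the job in; it is judged then, once.
The state is a dict: "time_s": time; "joints": joint angles; "qd": joint speeds; "joint_torque": joint torques, N m; "tcp_pos": TCP position; "eef_rot": TCP orientation; "contact_force": force on the tool from outside, world axes, zero at the start; "moment": the same for the moment, N m; "gripper_width": finger opening in m; "gripper_force": force on a finger pad.
Only numpy, scipy, OpenCV 4.12 (cv2) and the standard library are available. Lean on these libraries where they do the work, as an engineer would, in place of code of your own. Each camera call takes 0.05 s, during which the arm holds its last target. There are 200 camera calls.

## Task

Two grey tool cases stand on edge in the cardboard tray. Put the longer one away in the empty bay of the plywood rack (the one with the rubber tongue hanging out): lying flat like the cases already stored there, and pushed fully home so that its end is flush with the rack's front. Leave the shorter case, the stored cases and everything else on the bench where they are.

Things in the scene. Friction and masses are not known exactly. Their poses are not given: they have to be found in the camera images.
- long_case: The longer of two grey steel tool cases in the cardboard tray: a closed box 160 mm long (its x axis), 28 mm thick (y), 62 mm wide (z). At the start it stands on its long 28 mm wide edge on the tray's floor, z up. Origin: centre of that edge, 31 mm from the box's middle. Lying flat, its y axis is vertical. The two ends are alike.
- long_case_mid (a point): The middle of the long case's volume.
- short_case: Bystander in the same tray: a shorter grey steel case, 110 mm long (x), 34 mm thick (y), 55 mm high (z), also standing on edge, beside and roughly parallel to the long one; the two stand about 84 mm apart, either way round. Origin: centre of its underside.
- tray: Open cardboard tray, fixed, 215 mm (x) by 200 mm (y) outside, 42 mm high, walls and floor 5 mm. Origin: centre of its underside. The cases stand along its x axis.
- rack: Fixed plywood rack, 254 mm wide (y), 170 deep (x), 170 high; stock on top (50 mm more). Front faces its own -x, mostly to the robot's left. Origin: on the table under the middle of the front face. Three open bays at the bottom, centred at y = -82, 0, 82 mm: each 74 wide, 44 high, 162 deep (closed at the back), floor 26 mm above the table, 8 mm partitions. From 70 mm up the front is flat.
- liner: Flat black rubber strip (1 mm, 66 mm wide) on the floor of the one empty bay, its tongue hanging 30 mm out of the bay's mouth, so that it shows from above; nothing catches on it. Origin: on the bay's floor (26 mm up), 81 mm behind the rack's front face, in the middle of the bay's width. x points into the bay, z up. Any of the three bays may be the empty one.
- stored_a: Bystander: a case like the long one, already lying flat and fully home in one bay. Origin: centre of its underside.
- stored_b: Bystander: a second stored case, in another bay. Origin: centre of its underside.
- jar: Bystander: amber jar, 68 mm across, 85 mm high, on the bench. Origin: centre of its foot.
- spray: Bystander: spray can, 60 mm across, 170 mm high. Origin: centre of its foot.
- driver: Bystander: screwdriver lying on the bench left of the middle, beyond the tray.
- hammer: Bystander: hammer lying on the right of the bench.
- mug: Bystander: white mug, 76 mm across, 90 mm high, on the right of the bench, near the robot. Origin: centre of its foot.

How it is judged:
By the outcome, as a careful person would: the job done as asked, in the order asked, and still so for the second after the job is handed in, with the robot touching nothing.
It also fails if it takes over 72 s, if anything falls off the work surface, if the arm or the gripper's body presses on something with over 40 N, if the wrist force passes 120 N, or if a joint passes its speed limit or range.

## Working session

There is one attempt and no reset: what is moved stays moved. The work goes in short steps, Python scripts to look and compute and a tool call to move; the robot and the scene stay as the last step left them, time stands still between calls to the robot, and variables do not carry over. Pictures are saved under pics/ and viewed, at most 12 in all, crops included, and the job is handed in when it is done.

Besides the shell and the picture viewer there is one more tool, called after "Call:" in YAML: its name, and indented under it one key for each argument. arm_command: Moves the arm, as the interface text tells. Shifts and turns lie within -1 to 1; 1 stands for 0.5 m of shift or 90 degrees of turn. Its arguments: {"type":"object","properties":{"travel":{"type":"array"},"delta_rot":{"type":"array"},"grip":{"type":"number"},"newtons":{"type":"number"}},"required":["travel","delta_rot"]}

```bash
mkdir -p pics; python3 - <<'E'
from plant import r, viewer
import cv2,json,pickle
s=r.get_state();print({k:s[k] for k in('time_s','tcp_pos','eef_rot','gripper_width')})
d={}
for n in("scene","top","wrist"):
    c=viewer.capture(n);d[n]=c;cv2.imwrite(f'pics/{n}0.png',c['img'][:,:,::-1])
    print(n,c['camera_matrix'],c.get('R'),c.get('t'),c.get('mount'))
pickle.dump(d,open('c0.pkl','wb'))
E
```

```text
{'time_s': 0.0, 'tcp_pos': array([0.19535195, 0.64562641, 0.24464859]), 'eef_rot': array([ 1.79906862e+02, -7.77712959e-03, -1.68379702e+01]), 'gripper_width': 0.08775647053619418}
scene [[431.02754047   0.         279.42913251]
 [  0.         431.02754047 212.42004473]
 [  0.           0.           1.        ]] [[-0.16543584 -0.98618393 -0.00849914]
 [-0.94403013  0.16084631 -0.28798537]
 [ 0.2853736  -0.03961965 -0.95759709]] [0.04910493 0.50167266 1.00029001] None
top [[389.3456371    0.         275.83167334]
 [  0.         389.3456371  206.37355745]
 [  0.           0.           1.        ]] [[-0.02793679 -0.99959512 -0.00539717]
 [-0.98900675  0.02842438 -0.14511272]
 [ 0.14520738  0.00128385 -0.98940041]] [-0.014892    0.53043301  0.90295612] None
wrist [[325.1922621    0.         274.05734319]
 [  0.         325.1922621  212.22393206]
 [  0.           0.           1.        ]] None None [[ 1.91584867e-04 -9.55099661e-01 -2.96284662e-01  7.94705174e-02]
 [ 9.99999682e-01 -4.65250451e-05  7.96601682e-04  1.69056449e-03]
 [-7.74618654e-04 -2.96284721e-01  9.55099348e-01 -1.39458711e-01]
 [ 0.00000000e+00  0.00000000e+00  0.00000000e+00  1.00000000e+00]]
```

View pics/top0.png

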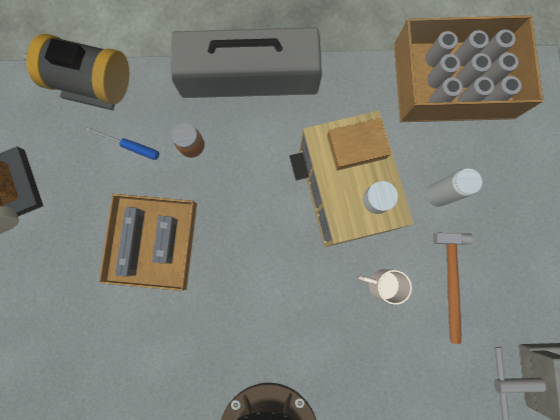

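View pics/scene0.png

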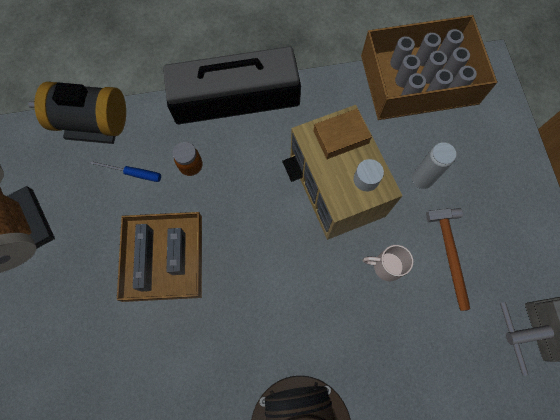

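The long case is the left one in the tray (top view, u≈128, v 208–275). The empty bay is the far one, with its tongue at (298,165). Next I'll zoom in for corners.

```bash
python3 - <<'E'
import pickle,cv2,numpy as np
im=pickle.load(open('c0.pkl','rb'))['top']['img'][:,:,::-1]
a=cv2.resize(im[185:300,95:205],None,fx=4,fy=5*.8,interpolation=cv2.INTER_CUBIC)
b=cv2.resize(im[105:255,280:420],None,fx=4,fy=4,interpolation=cv2.INTER_CUBIC)
cv2.imwrite('pics/tray_z.png',a);cv2.imwrite('pics/rack_z.png',b)
E
```

```text
(no output)
```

View pics/tray_z.png

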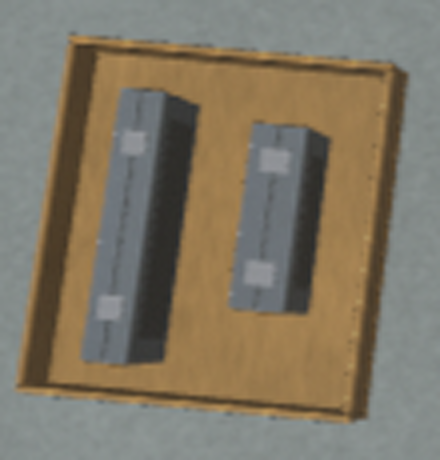

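View pics/rack_z.png

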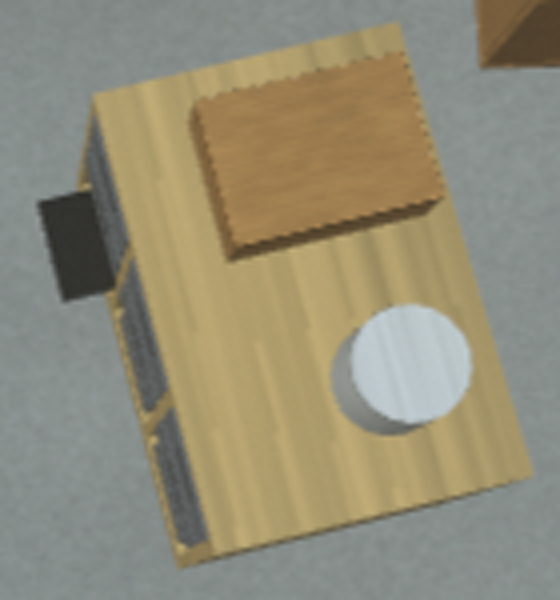

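Tray crop: the long case's top corners are at about (120,90), (164,92), (128,364) and (83,360). Rack crop: the top corners are at (93,93), (399,22), (534,477) and (212,553), and the tongue's outer corners are at (38,203) and (62,301). I'll fit poses to these.

```bash
cat > h.py <<'E'
import numpy as np, cv2
from scipy.optimize import least_squares
def rect(L,W,z,cx=0,cy=0): return np.array([[cx+a*L/2,cy+b*W/2,z] for a,b in((1,1),(1,-1),(-1,-1),(-1,1))])
def place(p,P):
    c,s=np.cos(p[2]),np.sin(p[2]); return np.c_[p[0]+c*P[:,0]-s*P[:,1],p[1]+s*P[:,0]+c*P[:,1],P[:,2]]
def proj(c,X):
    q=X@c['R'].T+c['t']; q=q@c['camera_matrix'].T; return q[:,:2]/q[:,2:]
def fit(c,P,px,p0):
    f=lambda p:(proj(c,place(p,P))-px).ravel()
    s=least_squares(f,p0); return s.x,f(s.x).round(1)
E
python3 - <<'E'
from h import *; import pickle
c=pickle.load(open('c0.pkl','rb'))['top']
z=lambda q,o:(np.array(q,float)+.5)/4-.5+o
# order: far-left, far-right, near-right, near-left ; x fwd, y left
def show(n,r): print(n,r[0][:2].round(4),np.degrees(r[0][2]).round(2),r[1])
show('case',fit(c,rect(.16,.028,.067),z([(120,90),(164,92),(128,364),(83,360)],[95,185]),[.5,.4,0]))
show('tray',fit(c,rect(.215,.2,.042),z([(70,37),(393,63),(355,420),(18,385)],[95,185]),[.5,.4,0]))
show('short',fit(c,rect(.11,.034,.060),z([(253,123),(306,126),(282,312),(230,308)],[95,185]),[.5,.3,0]))
# rack: own x = into (-y world), y = fwd. corners FL=(0,.127) FR=(.17,.127) NR NL
P=np.array([[0,.127,.17],[.17,.127,.17],[.17,-.127,.17],[0,-.127,.17]])
px=z([(93,93),(399,22),(534,477),(212,553)],[280,105])
show('rack',fit(c,P,px,[.6,.0,-1.57]))
T=np.array([[-.03,.115,.027],[-.03,.049,.027]]);pt=z([(38,203),(62,301)],[280,105])
p,res=fit(c,np.r_[P,T],np.r_[px,pt],[.6,0,-1.57]);show('rack+tongue',(p,res))
u=np.array([np.cos(p[2]),np.sin(p[2])]);m=place(p,np.array([[0,.082,0]]))[0,:2]
print('mouth',m,'u',u)
def unp(q,zz):
    d=c['R'].T@np.linalg.solve(c['camera_matrix'],[*q,1]);o=-c['R'].T@c['t'];return (o+d*(zz-o[2])/d[2])[:2].round(3)
print('jar top',unp((187,133),.085),'mug',unp((395,287),.09),'tongue',unp(pt[0],.027),unp(pt[1],.027))
E
```

```text
case [0.455  0.3206] -6.06 [-0.4 -0.8  0.4 -0.4  0.4  0.6 -0.5  0.6]
tray [0.4562 0.2796] -6.48 [-0.1 -1.2  0.9 -0.8 -0.2  0.3 -0.5  1.6]
short [0.4579 0.2392] -6.34 [-0.5 -0.5  0.5 -0.1  0.8  0.4 -0.8  0.2]
rack [ 0.555  -0.1187] -78.14 [-0.1 -0.3  0.1 -0.4 -0.3  0.2  0.3  0.5]
rack+tongue [ 0.5546 -0.1188] -78.08 [-0.  -0.1  0.1 -0.3 -0.2  0.2  0.5  0.6 -0.4 -0.7 -0.  -0. ]
mouth [ 0.63483419 -0.10190099] u [ 0.20660356 -0.97842474]
jar top [0.704 0.175] mug [ 0.334 -0.289] tongue [ 0.659 -0.067] [ 0.596 -0.079]
```

Call:
arm_command:
  travel:
    - [0.06,-0.08,0]
    - [0.13,-0.16,0]
    - [0.2,-0.25,0]
    - [0.27,-0.34,0]
    - [0.34,-0.43,0]
    - [0.41,-0.52,0]
    - [0.48,-0.6,0]
    - [0.52,-0.65,0]
    - [0.52,-0.65,0]
    - [0.52,-0.65,0]
  delta_rot:
    - [0,0,0.02]
    - [0,0,0.04]
    - [0,0,0.06]
    - [0,0,0.08]
    - [0,0,0.1]
    - [0,0,0.119]
    - [0,0,0.119]
    - [0,0,0.119]
    - [0,0,0.119]
    - [0,0,0.119]
  grip: 0.55

```text
time_s: 1.4
tcp_pos: [0.4554, 0.321, 0.2454]
eef_rot: [180.0, 0.0, -6.2]
contact_force: [-0.3, -0.0, -0.4]
gripper_width: 0.0483
gripper_force: 0.0
```

```bash
python3 - <<'E'
from plant import r, viewer
import cv2,pickle
s=r.get_state();c=viewer.capture("wrist");c['s']=s;pickle.dump(c,open('w1.pkl','wb'))
print(s['tcp_pos'],s['eef_rot'],s['gripper_width'],s['time_s']);cv2.imwrite('pics/w1.png',c['img'][:,:,::-1])
E
```

```text
[0.45540046 0.3210367  0.24540796] [ 1.79995760e+02  1.38924457e-02 -6.15617377e+00] 0.04830382707445983 1.4
```

View pics/w1.png

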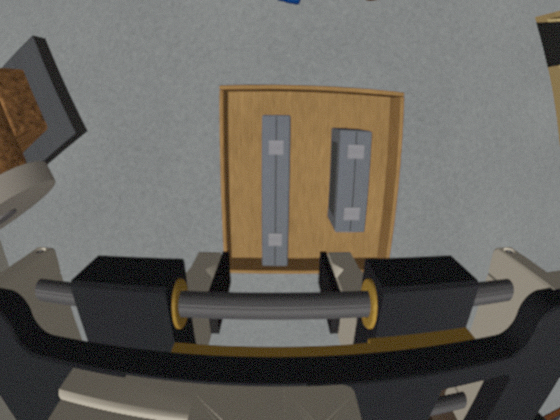

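The wrist view shows the long case centred between the jaws (u≈276, principal point 274) and parallel to them, so I can descend and grip.

Call:
arm_command:
  travel:
    - [0,0,-0.08]
    - [0,0,-0.16]
    - [0,0,-0.24]
    - [0,0,-0.31]
    - [0,0,-0.36]
    - [0,0,-0.392]
    - [0,0,-0.392]
    - [0,0,-0.392]
  delta_rot:
    - [0,0,0]
    - [0,0,0]
    - [0,0,0]
    - [0,0,0]
    - [0,0,0]
    - [0,0,0]
    - [0,0,0]
    - [0,0,0]

```text
time_s: 2.45
tcp_pos: [0.4558, 0.3218, 0.0505]
eef_rot: [-179.9, -0.0, -6.1]
contact_force: [0.8, -0.7, -0.1]
gripper_width: 0.0484
gripper_force: 0.0
```

Call:
arm_command:
  travel:
    - [0,0,0]
    - [0,0,0]
    - [0,0,0]
    - [0,0,0]
    - [0,0,0]
    - [0,0,0]
  delta_rot:
    - [0,0,0]
    - [0,0,0]
    - [0,0,0]
    - [0,0,0]
    - [0,0,0]
    - [0,0,0]
  grip: 0
  newtons: 40

```text
time_s: 3.2
tcp_pos: [0.4556, 0.3208, 0.0501]
eef_rot: [-180.0, -0.0, -6.1]
contact_force: [-1.1, -2.5, 6.0]
gripper_width: 0.0279
gripper_force: 40.0
```

Call:
arm_command:
  travel:
    - [0,0,0.04]
    - [0,0,0.1]
    - [0,0,0.18]
    - [0,0,0.26]
    - [0,0,0.3]
    - [0,0,0.3]
    - [0,0,0.3]
  delta_rot:
    - [0,0,0]
    - [0,0,0]
    - [0,0,0]
    - [0,0,0]
    - [0,0,0]
    - [0,0,0]
    - [0,0,0]

```text
time_s: 4.08
tcp_pos: [0.4548, 0.3204, 0.198]
eef_rot: [179.9, 0.1, -6.1]
contact_force: [-0.3, 0.1, -3.5]
gripper_width: 0.0275
gripper_force: 39.9
```

Call:
arm_command:
  travel:
    - [0.02,-0.06,0]
    - [0.04,-0.13,0]
    - [0.07,-0.21,0]
    - [0.1,-0.3,0]
    - [0.13,-0.39,0]
    - [0.155,-0.47,0]
    - [0.17,-0.52,0]
    - [0.178,-0.544,0]
    - [0.178,-0.544,-0.06]
    - [0.178,-0.544,-0.13]
    - [0.178,-0.544,-0.2]
    - [0.178,-0.544,-0.26]
    - [0.178,-0.544,-0.29]
    - [0.178,-0.544,-0.308]
    - [0.178,-0.544,-0.308]
    - [0.178,-0.544,-0.308]
  delta_rot:
    - [0,0,-0.1]
    - [0,0,-0.2]
    - [0,0,-0.3]
    - [0,0,-0.4]
    - [0,0,-0.5]
    - [0,0,-0.6]
    - [0,0,-0.7]
    - [0,0,-0.8]
    - [0,0,-0.8]
    - [0,0,-0.8]
    - [0,0,-0.8]
    - [0,0,-0.8]
    - [0,0,-0.8]
    - [0,0,-0.8]
    - [0,0,-0.8]
    - [0,0,-0.8]

```text
time_s: 6.08
tcp_pos: [0.545, 0.0493, 0.0461]
eef_rot: [-179.9, 0.0, -78.1]
contact_force: [0.5, 0.2, -3.5]
gripper_width: 0.028
gripper_force: 40.0
```

Call:
arm_command:
  travel:
    - [0,0,-0.003]
    - [0,0,-0.003]
    - [0,0,-0.003]
  delta_rot:
    - [0,0,0]
    - [0,0,0]
    - [0,0,0]

```text
time_s: 6.45
tcp_pos: [0.545, 0.0493, 0.0447]
eef_rot: [-179.9, 0.0, -78.1]
contact_force: [-1.1, 1.7, 4.7]
gripper_width: 0.0276
gripper_force: 40.0
```

Call:
arm_command:
  travel:
    - [0,0,0]
    - [0,0,0]
    - [0,0,0]
    - [0,0,0]
    - [0,0,0.06]
    - [0,0,0.14]
    - [0,0,0.16]
    - [0,0,0.16]
  delta_rot:
    - [0,0,0]
    - [0,0,0]
    - [0,0,0]
    - [0,0,0]
    - [0,0,0]
    - [0,0,0]
    - [0,0,0]
    - [0,0,0]
  grip: 0.55

```text
time_s: 7.45
tcp_pos: [0.5447, 0.0492, 0.1245]
eef_rot: [-179.9, 0.0, -78.1]
contact_force: [0.0, 0.6, -0.1]
gripper_width: 0.0483
gripper_force: 0.0
```

Call:
arm_command:
  travel:
    - [0.05,0.01,0]
    - [0.1,0.02,0]
    - [0.1,0.02,0]
    - [0.1,0.02,-0.04]
    - [0.1,0.02,-0.08]
    - [0.1,0.02,-0.11]
    - [0.1,0.02,-0.115]
    - [0.1,0.02,-0.115]
  delta_rot:
    - [0,0,0]
    - [0,0,0]
    - [0,0,0]
    - [0,0,0]
    - [0,0,0]
    - [0,0,0]
    - [0,0,0]
    - [0,0,0]
  grip: 0

```text
time_s: 8.45
tcp_pos: [0.5945, 0.059, 0.0666]
eef_rot: [180.0, -0.0, -78.1]
contact_force: [-0.2, -0.1, -0.5]
gripper_width: 0.0004
gripper_force: 0.0
```

Call:
arm_command:
  travel:
    - [-0.012,-0.0025,0]
    - [-0.024,-0.005,0]
    - [-0.034,-0.007,0]
    - [-0.042,-0.0085,0]
    - [-0.05,-0.01,0]
    - [-0.058,-0.012,0]
    - [-0.066,-0.0135,0]
    - [-0.074,-0.015,0]
    - [-0.082,-0.0165,0]
    - [-0.09,-0.018,0]
    - [-0.098,-0.0195,0]
    - [-0.098,-0.0195,0]
    - [-0.098,-0.0195,0]
  delta_rot:
    - [0,0,0]
    - [0,0,0]
    - [0,0,0]
    - [0,0,0]
    - [0,0,0]
    - [0,0,0]
    - [0,0,0]
    - [0,0,0]
    - [0,0,0]
    - [0,0,0]
    - [0,0,0]
    - [0,0,0]
    - [0,0,0]

```text
time_s: 10.07
tcp_pos: [0.5456, 0.0494, 0.0666]
eef_rot: [-180.0, -0.0, -78.1]
contact_force: [0.2, 1.6, 0.7]
gripper_width: 0.0004
gripper_force: 0.0
```

Call:
arm_command:
  travel:
    - [0,0,0.05]
    - [0.03,0.1,0.15]
    - [0.04,0.2,0.25]
    - [0.04,0.3,0.3]
    - [0.04,0.36,0.3]
    - [0.04,0.36,0.3]
  delta_rot:
    - [0,0,0]
    - [0,0,0]
    - [0,0,0]
    - [0,0,0]
    - [0,0,0]
    - [0,0,0]
  grip: 1

```text
time_s: 10.82
tcp_pos: [0.5657, 0.2321, 0.2171]
eef_rot: [-179.9, 0.0, -78.0]
contact_force: [0.1, 0.3, 0.1]
gripper_width: 0.0543
gripper_force: 0.0
```

```bash
python3 - <<'E'
from plant import r, viewer
import cv2,pickle
s=r.get_state();d={}
for n in('top','wrist'):d[n]=viewer.capture(n)
d['s']=s;pickle.dump(d,open('c2.pkl','wb'))
a=d['top']['img'][100:300,170:370,::-1]
cv2.imwrite('pics/t2.png',cv2.resize(a,None,fx=3,fy=3,interpolation=cv2.INTER_CUBIC))
cv2.imwrite('pics/w2.png',d['wrist']['img'][:,:,::-1])
E
```

```text
(no output)
```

View pics/w2.png

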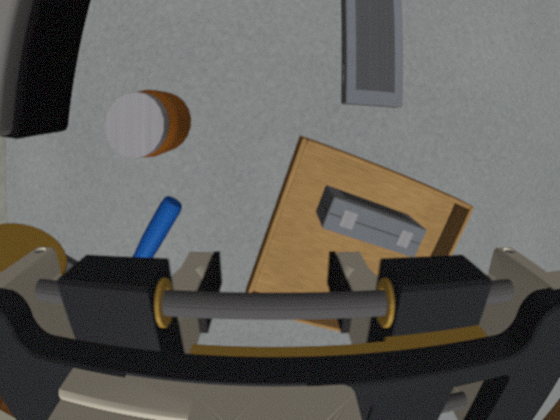

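The case now lies flat, with its near end at (342–402,105) in the wrist view. I'll locate it in the top view.

View pics/t2.png

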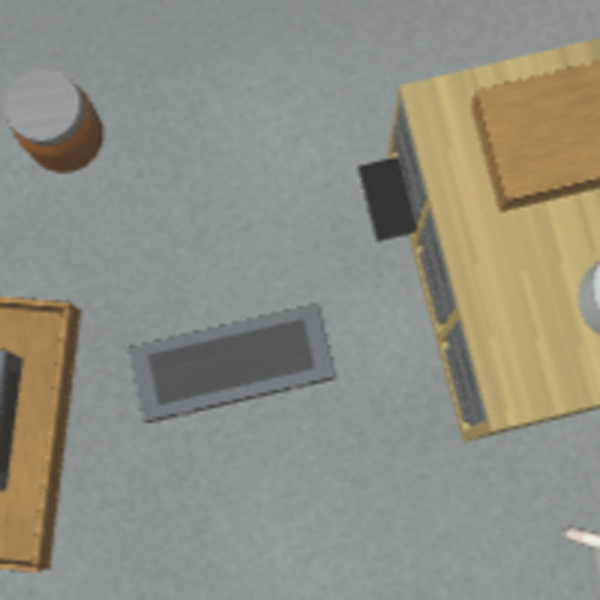

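The case lies flat, clear of everything. Its corners in this crop are (130,347), (318,304), (335,377) and (148,421).

```bash
python3 - <<'E'
from h import *; import pickle
c=pickle.load(open('c2.pkl','rb'));t=c['top']
px=(np.array([(130,347),(318,304),(335,377),(148,421)],float)+.5)/3-.5+[170,100]
P=np.array([[-.08,.031,.028],[.08,.031,.028],[.08,-.031,.028],[-.08,-.031,.028]])
p,res=fit(t,P,px,[.5,.04,-1.36]);print(p[:2],np.degrees(p[2]),res)
u=np.array([np.cos(p[2]),np.sin(p[2])]);print('grasp',p[:2]-.048*u,'rear',p[:2]-.08*u, c['s']['tcp_pos'])
E
```

```text
[0.49903231 0.04044896] -78.3804121395073 [-0.4  0.2  0.7 -0.4  0.9 -0.2 -1.2  0.3]
grasp [0.48936449 0.08746527] rear [0.48291929 0.11880948] [0.56574222 0.2321389  0.21709599]
```

Call:
arm_command:
  travel:
    - [-0.03,-0.06,0]
    - [-0.07,-0.13,-0.02]
    - [-0.11,-0.21,-0.06]
    - [-0.14,-0.26,-0.12]
    - [-0.152,-0.284,-0.18]
    - [-0.152,-0.284,-0.24]
    - [-0.152,-0.284,-0.3]
    - [-0.152,-0.284,-0.35]
    - [-0.152,-0.284,-0.38]
    - [-0.152,-0.284,-0.38]
    - [-0.152,-0.284,-0.38]
  delta_rot:
    - [-0.08,-0.017,0]
    - [-0.17,-0.036,0]
    - [-0.26,-0.055,0]
    - [-0.35,-0.074,0]
    - [-0.38,-0.08,0]
    - [-0.38,-0.08,0]
    - [-0.38,-0.08,0]
    - [-0.38,-0.08,0]
    - [-0.38,-0.08,0]
    - [-0.38,-0.08,0]
    - [-0.38,-0.08,0]

```text
time_s: 12.3
tcp_pos: [0.4898, 0.0873, 0.0272]
eef_rot: [-179.9, -34.9, -78.2]
contact_force: [-0.4, -0.2, -0.3]
gripper_width: 0.0877
gripper_force: 0.0
```

Call:
arm_command:
  travel:
    - [0,0,0]
    - [0,0,0]
    - [0,0,0]
    - [0,0,0]
    - [0,0,0]
    - [0,0,0]
  delta_rot:
    - [0,0,0]
    - [0,0,0]
    - [0,0,0]
    - [0,0,0]
    - [0,0,0]
    - [0,0,0]
  grip: 0
  newtons: 58

```text
time_s: 13.05
tcp_pos: [0.4897, 0.0877, 0.0269]
eef_rot: [-179.9, -34.9, -78.1]
contact_force: [-1.9, 2.3, 5.4]
gripper_width: 0.0616
gripper_force: 58.0
```

```bash
python3 - <<'E'
from plant import r
from scipy.spatial.transform import Rotation as R
s=r.get_state();print(s['tcp_pos'],s['eef_rot'],s['joints'],s['gripper_width'],s['contact_force'],s['moment']);print(R.from_euler('xyz',s['eef_rot'],degrees=True).as_matrix().round(3))
E
```

```text
[0.48974502 0.08768113 0.02686863] [-179.94575317  -34.94304093  -78.12718718] [ 48.92126739  26.7513431  -47.97185239  39.86232886 -45.57045817
 -72.92921254] 0.06157246095542214 [-1.85495618  2.2907404   5.4352188 ] [ 1.6125061   0.72636771 -0.40784406]
[[ 0.169 -0.978  0.119]
 [-0.802 -0.206 -0.56 ]
 [ 0.573 -0.001 -0.82 ]]
```

Call:
arm_command:
  travel:
    - [0,0,0.03]
    - [0,0,0.07]
    - [0.04,-0.01,0.08]
    - [0.1,-0.025,0.08]
    - [0.16,-0.04,0.08]
    - [0.21,-0.053,0.08]
    - [0.224,-0.056,0.08]
    - [0.224,-0.056,0.08]
    - [0.224,-0.056,0.08]
    - [0.224,-0.056,0.08]
  delta_rot:
    - [0,0,0]
    - [0,0,0]
    - [0,0,0]
    - [0,0,0]
    - [0,0,0]
    - [0,0,0]
    - [0,0,0]
    - [0,0,0]
    - [0,0,0]
    - [0,0,0]

```text
time_s: 14.3
tcp_pos: [0.601, 0.0596, 0.0667]
eef_rot: [180.0, -34.9, -78.1]
contact_force: [-0.4, 0.7, -3.7]
gripper_width: 0.0611
gripper_force: 58.0
```

```bash
python3 - <<'E'
from plant import r, viewer
import cv2,pickle,numpy as np
s=r.get_state();d={}
for n in('scene','wrist'):d[n]=viewer.capture(n)
d['s']=s;pickle.dump(d,open('c3.pkl','wb'));print(s['tcp_pos'],s['eef_rot'],s['gripper_width'])
a=cv2.resize(d['scene']['img'][90:250,200:400,::-1],(500,400),interpolation=cv2.INTER_CUBIC)
w=d['wrist']['img'][:,:,::-1]
cv2.imwrite('pics/w3.png',w); cv2.imwrite('pics/s3.png',a)
E
```

```text
[0.60097279 0.0596143  0.06671493] [179.99921829 -34.94574982 -78.07933636] 0.0611185583873716
```

View pics/w3.png

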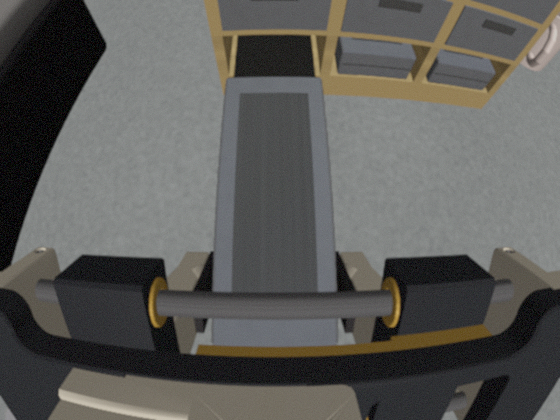

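The wrist view shows the case's front corners at (226,80) and (324,80). The bay mouth and tongue are centred at u≈274.5, so it lines up sideways. I'll check the case's pitch numerically.

```bash
cat >> h.py <<'E'
def wproj(c,s,X):
    from scipy.spatial.transform import Rotation as R
    Xt=(X-s['tcp_pos'])@R.from_euler('xyz',s['eef_rot'],degrees=True).as_matrix()
    M=c['mount'];q=(Xt-M[:3,3])@M[:3,:3];K=c['camera_matrix']
    n=np.hypot(q[:,0],q[:,1]);th=np.arctan2(n,q[:,2]);return np.c_[q[:,0]/n*th,q[:,1]/n*th]*K[0,0]+K[:2,2]
E
python3 - <<'E'
from h import *;import pickle
d=pickle.load(open('c3.pkl','rb'));s=d['s']
rk=[.5546,-.1188,np.radians(-78.08)]
print('mouth floor/ceil corners',wproj(d['wrist'],s,place(rk,np.array([[0,.119,.026],[0,.045,.026],[0,.119,.07],[0,.045,.07]]))).round(1))
print('tongue end',wproj(d['wrist'],s,place(rk,np.array([[-.03,.115,.027],[-.03,.049,.027]]))).round(1))
for dz in(0,-.004,-.008,-.012):
    P=np.array([[.128,.031,.001+s['tcp_pos'][2]+dz],[.128,-.031,.001+s['tcp_pos'][2]+dz]])
    print(dz,wproj(d['wrist'],s,place([*s['tcp_pos'][:2],np.radians(-78.08)],P)).round(1))
E
```

```text
mouth floor/ceil corners [[226.4  78.5]
 [318.1  78.5]
 [219.3  39.1]
 [324.9  39. ]]
tongue end [[228.5 106.8]
 [315.8 106.8]]
0 [[223.1  78.8]
 [320.   78.6]]
-0.004 [[223.9  82.7]
 [319.2  82.6]]
-0.008 [[224.6  86.5]
 [318.5  86.4]]
-0.012 [[225.4  90.3]
 [317.9  90.2]]
```

View pics/s3.png

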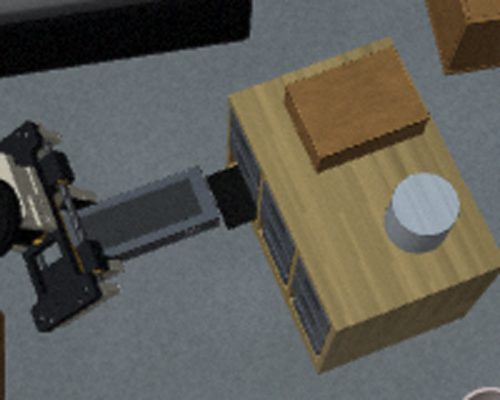

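The prediction and the image agree to about 1 mm in relative terms, and the sag is negligible. I'll lower 8 mm and slide in.

Call:
arm_command:
  travel:
    - [0,0,-0.008]
    - [0,0,-0.016]
    - [0,0,-0.016]
    - [0.006,-0.03,-0.016]
    - [0.012,-0.057,-0.016]
    - [0.018,-0.085,-0.016]
    - [0.023,-0.11,-0.016]
    - [0.023,-0.11,-0.016]
  delta_rot:
    - [0,0,0]
    - [0,0,0]
    - [0,0,0]
    - [0,0,0]
    - [0,0,0]
    - [0,0,0]
    - [0,0,0]
    - [0,0,0]

```text
time_s: 15.4
tcp_pos: [0.6128, 0.0027, 0.0586]
eef_rot: [180.0, -35.0, -78.2]
contact_force: [-1.1, 0.2, -3.0]
gripper_width: 0.0617
gripper_force: 58.0
```

Call:
arm_command:
  travel:
    - [0.006,-0.028,0]
    - [0.012,-0.057,0]
    - [0.018,-0.085,0]
    - [0.024,-0.113,0]
    - [0.03,-0.142,0]
    - [0.0335,-0.158,0]
    - [0.0335,-0.158,0]
    - [0.0335,-0.158,-0.006]
    - [0.0335,-0.158,-0.006]
  delta_rot:
    - [0,0,0]
    - [0,0,0]
    - [0,0,0]
    - [0,0,0]
    - [0,0,0]
    - [0,0,0]
    - [0,0,0]
    - [0,0,0]
    - [0,0,0]

```text
time_s: 16.52
tcp_pos: [0.6297, -0.0743, 0.0553]
eef_rot: [180.0, -34.9, -78.1]
contact_force: [-0.8, 0.0, -2.9]
gripper_width: 0.0616
gripper_force: 58.0
```

Call:
arm_command:
  travel:
    - [0,0,0]
    - [0,0,0]
    - [0,0,0]
    - [0,0,0]
    - [0,0,0]
    - [-0.012,0.057,0]
    - [-0.024,0.115,0]
    - [-0.034,0.16,0]
    - [-0.034,0.16,0]
  delta_rot:
    - [0,0,0]
    - [0,0,0]
    - [0,0,0]
    - [0,0,0]
    - [0,0,0]
    - [0,0,0]
    - [0,0,0]
    - [0,0,0]
    - [0,0,0]
  grip: 1

```text
time_s: 17.65
tcp_pos: [0.6131, 0.007, 0.0556]
eef_rot: [-180.0, -34.9, -78.0]
contact_force: [0.4, -0.4, -0.3]
gripper_width: 0.0873
gripper_force: 0.0
```

Call:
arm_command:
  travel:
    - [0,0,-0.01]
    - [0,0,-0.01]
    - [0,0,-0.01]
    - [0,0,-0.01]
    - [0,0,-0.01]
    - [0,0,-0.01]
    - [0,0,-0.01]
    - [0,0,-0.01]
  delta_rot:
    - [0,0,0]
    - [0,0,0]
    - [0,0,0]
    - [0,0,0]
    - [0,0,0]
    - [0,0,0]
    - [0,0,0]
    - [0,0,0]
  grip: 0

```text
time_s: 18.65
tcp_pos: [0.6127, 0.0054, 0.0506]
eef_rot: [-180.0, -35.0, -78.1]
contact_force: [0.6, 0.1, -0.2]
gripper_width: 0.0133
gripper_force: 0.0
```

Call:
arm_command:
  travel:
    - [0.004,-0.02,0]
    - [0.008,-0.04,0]
    - [0.011,-0.054,0]
    - [0.014,-0.068,0]
    - [0.017,-0.082,0]
    - [0.02,-0.096,0]
    - [0.023,-0.11,0]
    - [0.026,-0.124,0]
    - [0.029,-0.138,0]
    - [0.032,-0.15,0]
    - [0.033,-0.157,0]
    - [0.033,-0.157,0]
  delta_rot:
    - [0,0,0]
    - [0,0,0]
    - [0,0,0]
    - [0,0,0]
    - [0,0,0]
    - [0,0,0]
    - [0,0,0]
    - [0,0,0]
    - [0,0,0]
    - [0,0,0]
    - [0,0,0]
    - [0,0,0]

```text
time_s: 20.15
tcp_pos: [0.6291, -0.0738, 0.0506]
eef_rot: [180.0, -35.0, -78.2]
contact_force: [0.1, -0.4, 0.2]
gripper_width: 0.0007
gripper_force: 0.1
```

```bash
python3 - <<'E'
from plant import r, viewer
import cv2,pickle,numpy as np
s=r.get_state();c=viewer.capture('wrist');pickle.dump((c,s),open('c4.pkl','wb'))
u=np.array([.2066,-.9784]);e=s['tcp_pos'][:2]-[.63483,-.1019];print(s['gripper_width'],s['contact_force'],'s',e@u,'lat',e@[.9784,.2066])
cv2.imwrite('pics/w4.png',cv2.resize(c['img'][0:330,130:420,::-1],None,fx=1.8,fy=1.8))
E
```

```text
0.0006620874126786699 [ 0.050872   -0.38410419  0.15396127] s -0.028726700341225216 lat 0.00019169254265812789
```

View pics/w4.png

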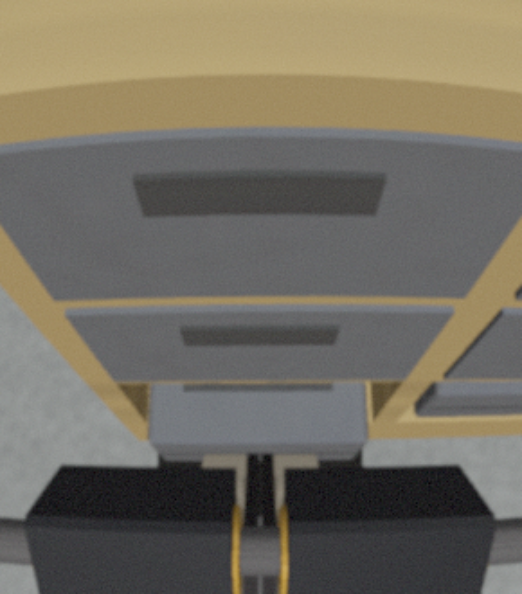

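The wrist crop shows the case centred in the bay and still protruding. Its rear top edge is at row ≈445, which is 247 in the full image. I'll compute the remaining distance.

```bash
python3 - <<'E'
from h import *;import pickle
c,s=pickle.load(open('c4.pkl','rb'));rk=[.5546,-.1188,np.radians(-78.08)]
for x in(0,-.005,-.01,-.015,-.02,-.025,-.03): print(x,wproj(c,s,place(rk,np.array([[x,.082,.055],[x,.082,.027]]))).round(1).tolist())
print('tip corner',wproj(c,s,place(rk,np.array([[-.0287+.0187,.082,.0406]]))))
E
```

```text
0 [[271.0, 228.5], [271.4, 240.9]]
-0.005 [[271.0, 238.3], [271.4, 249.4]]
-0.01 [[271.0, 248.3], [271.4, 257.9]]
-0.015 [[271.0, 258.3], [271.4, 266.6]]
-0.02 [[271.0, 268.5], [271.4, 275.3]]
-0.025 [[270.9, 278.8], [271.4, 284.0]]
-0.03 [[270.9, 289.1], [271.4, 292.8]]
tip corner [[271.19338204 253.62922762]]
```

Call:
arm_command:
  travel:
    - [0.001,-0.006,0]
    - [0.0025,-0.012,0]
    - [0.0042,-0.0196,0]
    - [0.0042,-0.0196,0]
    - [0.0042,-0.0196,0]
  delta_rot:
    - [0,0,0]
    - [0,0,0]
    - [0,0,0]
    - [0,0,0]
    - [0,0,0]

```text
time_s: 20.82
tcp_pos: [0.6313, -0.0833, 0.0506]
eef_rot: [180.0, -35.0, -78.1]
contact_force: [-0.1, 0.8, -0.0]
gripper_width: 0.0004
gripper_force: 0.2
```

Call:
arm_command:
  travel:
    - [0.0004,-0.002,0]
    - [0.0004,-0.002,0]
    - [0.0004,-0.002,0]
  delta_rot:
    - [0,0,0]
    - [0,0,0]
    - [0,0,0]

```text
time_s: 21.2
tcp_pos: [0.6315, -0.0839, 0.0505]
eef_rot: [-180.0, -34.9, -78.1]
contact_force: [-0.2, 2.0, 0.7]
gripper_width: 0.0004
gripper_force: 1.0
```

```bash
python3 - <<'E'
from plant import r, viewer
import cv2,pickle,numpy as np
from h import *
s=r.get_state();c=viewer.capture('wrist')
rk=[.5546,-.1188,np.radians(-78.08)];print(s['contact_force'],s['tcp_pos'])
for x in(.002,0,-.002,-.004): print(x,wproj(c,s,place(rk,np.array([[x,.082,.055],[x,0,.054]]))).round(1).tolist())
cv2.imwrite('pics/w5.png',cv2.resize(c['img'][170:300,150:450,::-1],None,fx=2.6,fy=2.6,interpolation=cv2.INTER_CUBIC))
E
```

```text
[-0.22286367  2.01678591  0.65229054] [ 0.63151665 -0.08394956  0.05053948]
0.002 [[271.6, 245.2], [426.0, 243.1]]
0 [[271.6, 249.2], [426.4, 246.8]]
-0.002 [[271.6, 253.2], [426.8, 250.5]]
-0.004 [[271.5, 257.3], [427.2, 254.2]]
```

View pics/w5.png

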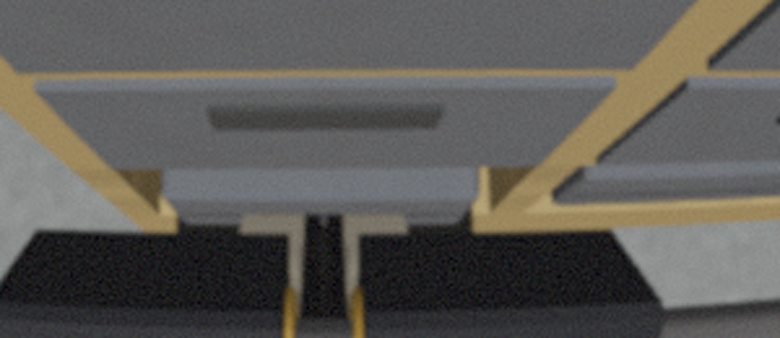

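The rear top edge (row ≈246) is about 1.5 mm proud of the stored neighbour. I'll nudge it in 1 mm steps and watch the force.

Call:
arm_command:
  travel:
    - [0.0004,-0.002,0]
    - [0.0004,-0.002,0]
    - [0.0004,-0.002,0]
  delta_rot:
    - [0,0,0]
    - [0,0,0]
    - [0,0,0]

```text
time_s: 21.62
tcp_pos: [0.6318, -0.085, 0.0506]
eef_rot: [-180.0, -34.9, -78.1]
contact_force: [0.8, 1.6, 0.6]
gripper_width: 0.0007
gripper_force: 1.1
```

Call:
arm_command:
  travel:
    - [0.0003,-0.0015,0]
    - [0.0003,-0.0015,0]
    - [0.0003,-0.0015,0]
  delta_rot:
    - [0,0,0]
    - [0,0,0]
    - [0,0,0]

```text
time_s: 22.0
tcp_pos: [0.6319, -0.0858, 0.0506]
eef_rot: [-180.0, -34.9, -78.1]
contact_force: [0.7, 1.7, -0.2]
gripper_width: 0.0004
gripper_force: 1.1
```

Now I'll back off, retreat up and check.

Call:
arm_command:
  travel:
    - [-0.008,0.04,0]
    - [-0.02,0.1,0]
    - [-0.03,0.15,0.02]
    - [-0.04,0.19,0.06]
    - [-0.04,0.19,0.1]
    - [-0.04,0.19,0.1]
    - [-0.04,0.19,0.1]
  delta_rot:
    - [0,0,0]
    - [0,0,0]
    - [0,0,0]
    - [0,0,0]
    - [0,0,0]
    - [0,0,0]
    - [0,0,0]

```text
time_s: 22.88
tcp_pos: [0.6115, 0.0087, 0.1002]
eef_rot: [180.0, -35.0, -78.1]
contact_force: [-0.0, 0.3, 0.1]
gripper_width: 0.0005
gripper_force: 0.0
```

```bash
python3 - <<'E'
from plant import r, viewer
import cv2,numpy as np
from h import *
s=r.get_state();c=viewer.capture('wrist');t=viewer.capture('top')['img']
rk=[.5546,-.1188,np.radians(-78.08)];print(s['time_s'],s['tcp_pos'])
for x in(.002,0,-.002): print(x,wproj(c,s,place(rk,np.array([[x,.082,.055],[x,0,.054]]))).round(1).tolist())
cv2.imwrite('pics/w6.png',np.vstack([cv2.resize(c['img'][60:180,200:450,::-1],(750,360),interpolation=cv2.INTER_CUBIC),cv2.resize(t[90:300,90:440,::-1],(750,230))]))
E
```

```text
22.875 [0.61145048 0.0087051  0.10019021]
0.002 [[271.5, 132.2], [378.6, 135.6]]
0 [[271.4, 134.5], [378.9, 137.8]]
-0.002 [[271.4, 136.8], [379.3, 140.1]]
```

View pics/w6.png

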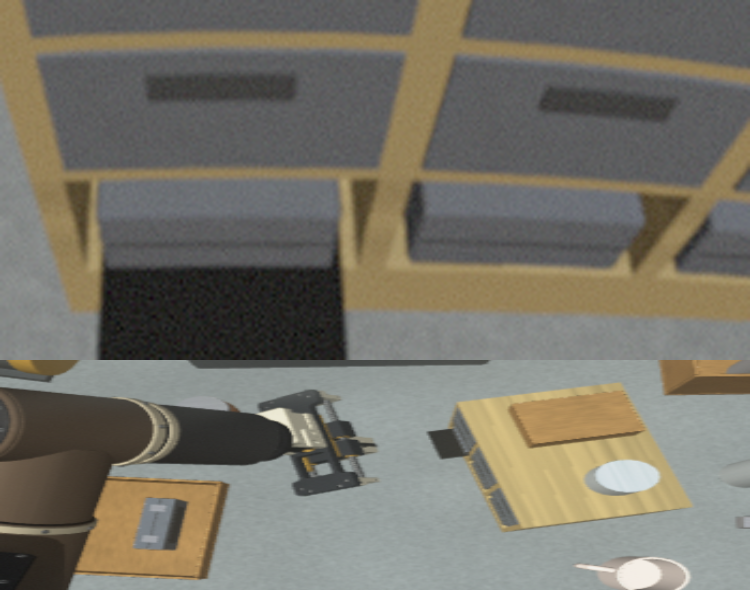

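The wrist view shows the case lying flat in the far bay, its rear top edge at row ≈132 where flush predicts 132–134, so level with the rack's front. The short case, jar and rack are undisturbed and the arm is clear.

```bash
python3 -c "
from plant import close_job
print(close_job())"
```

```text
the job is handed in; nothing more can be done
None
```

The long case is lying flat in the rack's empty bay with its end flush with the front, to within about 2 mm by camera; I never felt it touch the back of the bay. I handed the job in at about 23 s, and the last pictures showed nothing else moved.

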